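# Clamp a stone slab in the slab drill and close its splash hood

## Task

Make the stone slab ready for drilling: push it along the drill's bed, roughly centred under the raised presser foot, until its back edge lies flat and square against the steel stop bar, then press the lift lever on the side of the head all the way down so that the foot clamps the slab, and last swing the splash hood fully down. Leave the little jar and the stone offcut standing on the drill's bed where they are.

Things in the scene. Friction and masses are not known exactly. Their poses are not given: they have to be found in the camera images.
- drill: Fixed bench drill for stone slabs: black bed 50 mm high (spans x -200..170, y -150..150), grey head (x 0..140, y -45..45, z 110..210) on a column (x 70..140), motor on the rear top to z 255. Origin on the table below the middle of the head's front face; +x from the open loading end to the column, z up.
- stop (a point): Middle of the lower front edge of the steel stop bar (120 mm wide, 11 mm high), at bed height (50 mm above the table), under the head 50 mm behind its front face. Axes as the drill's.
- slab: Sawn, grey-brown ringed stone slab 140 x 90 x 14 mm, 0.45 kg, lying loose on the bed in front of the stop, partly under the head. Origin: centre of its underside; x along its 140 mm length, towards the stop.
- slab_back (a point): Middle of the lower edge of the slab's end nearer the stop.
- slab_front (a point): Middle of the lower edge of the slab's other end, the one to push.
- lever (a joint): Lift lever on the head's +y side (drill frame), pivoting about an axis along the drill's x at x 60, y 52, z 165 mm; it points sideways to +y. 0: fully raised, pointing 35 degrees above level; grows to 0.95 rad when fully lowered, 19 degrees below level. Stiff: stays where it is left; about 4 to 5 N on its pad moves it.
- lever_pad (a point): Centre of the black pad (30 x 32 x 9 mm) at the lever's end, 95 mm from the pivot.
- hood (a joint): Clear splash hood with a black frame, a flat panel 131 mm long and 116 mm wide, hinged on the head's front face. 0: closed, sloping forward and down 35 degrees below level over the slab; 2.18 rad: standing straight up; larger leans back over the head. Stiff: stays where it is left; about 3 N at its edge moves it.
- hood_pivot (a point): Middle of the hood's hinge line, which runs along the drill's y. Axes as the drill's.
- hood_edge (a point): Middle of the hood's free edge, a black bar 8 mm thick, 127 mm from the hinge line.
- jar: Small glass jar with a steel cap, 36 mm across, 42 mm high, standing on the bed beside the slab on the -y side. Origin: centre of its underside. To be left alone.
- offcut: Stone offcut 38 x 28 x 14 mm lying on the bed beside the slab on the +y side. Origin: centre of its underside. To be left alone.
- foot: Presser foot, a U-shaped steel shoe 40 x 38 mm under the head, 22 mm behind the head's front face. Raised, it is 22 mm above the slab's top or a few mm less; the lever drives it down onto the slab. Origin: middle of its underside.
Not all that is in view belongs to the job. Leave any turquoise or yellow look-alike of the slab alone.

How it is judged:
On the way, in this order (a step that is already met when the one before it is completed fails the run):
1. the slab is home against the stop while the foot is still raised and the hood open (x of slab_back in the frame of stop between -0.004 and 0.004 m and y of slab_back in the frame of stop between -0.025 and 0.025 m and angle between the x axis of slab and the x axis of drill, either way round below 0.06 rad and angle between slab's own z axis and vertical below 0.05 rad and value of joint lever below 0.4 rad and value of joint hood above 1.2 rad), for 0.2 s.
2. the lever is fully down on the slab while the hood is still open (x of slab_back in the frame of stop between -0.004 and 0.004 m and y of slab_back in the frame of stop between -0.025 and 0.025 m and angle between the x axis of slab and the x axis of drill, either way round below 0.06 rad and angle between slab's own z axis and vertical below 0.05 rad and value of joint lever above 0.85 rad and value of joint hood above 1.2 rad), for 0.2 s.
3. the hood is closed (x of slab_back in the frame of stop between -0.004 and 0.004 m and y of slab_back in the frame of stop between -0.025 and 0.025 m and angle between the x axis of slab and the x axis of drill, either way round below 0.06 rad and angle between slab's own z axis and vertical below 0.05 rad and value of joint lever above 0.85 rad and value of joint hood below 0.1 rad), for 0.2 s.
At the end, for the whole second after the job is handed in: The slab lies flat with its back edge within 4 mm of the stop bar, within 0.06 rad of square to it and within 25 mm of its middle; the lever is down (0.85 rad or more) with the foot pressing on the slab; the hood is closed (within 0.1 rad); the slab is at rest (all of step 3 and contact force between foot and slab above 0.5 N and linear speed of slab below 0.01 m/s); the robot touches nothing.
It fails at once if the jar or the offcut is moved by more than 20 mm or the jar tipped (distance of any of jar, offcut from where it was at the start of the episode above 0.02 m or angle between jar's own z axis and vertical above 0.5 rad).
It also fails if it takes over 69 s, if anything falls off the work surface, if the arm or the gripper's body presses on something with over 40 N, if the wrist force passes 120 N, or if a joint passes its speed limit or range.

## Robot

A 6-joint arm with a two-finger parallel gripper is mounted at the origin on the work surface. World frame = base frame: x ahead of the robot, y to its left, z up, the work surface at z = 0. Lengths are in m, angles in rad, forces in N, time in s.
With the tool pointing down it reaches from about 0.35 to 0.85 m from the base axis. Payload 8.1 kg.
Tool frame: the origin (TCP) lies at the centre of the arm's flange, where the gripper is bolted on; the fingertips stand 186 mm ahead of it and the grasp point (between the pads) lies 167 mm ahead of it; z points along the fingers, y is the direction in which the jaws open and shut (so a half turn about z gives the same grasp; the last joint's range is limited). The gripper opens to 93 mm and grips with 3 to 60 N. Pads are 15 mm wide; open, the fingers measure 128 mm over their backs; the gripper's body (75 mm by 188 mm) begins 65 mm behind the grasp point.
Start: joints at [1.02, 0.13, 1.488, -0, 1.523, -0.085], TCP at [0.269, 0.536, 0.405] pointing down, gripper open.
Joint ranges: [-2.96, 2.96], [-0.89, 2.26], [0.02, 2.5], [-1.34, 4.48], [0, 2.73], [-2.66, 2.66]. Speed limits (rad/s): [2.39, 2.39, 2.79, 3.14, 3.14, 3.14].

## Interface

Orientations are given as a rotation vector (axis times angle).
In Python, from plant import robot, viewer, order gives the robot as it stands.
- The arm moves only by the tool apply_moves, never from a script. Its argument "deltas" is a list of rows, each a list of 3 entries, a list of its own where there are three numbers: the finger opening in mm, from 0 to 93, then the shift along the tool's x, y, z in mm, then the turn about the tool's z in rad. In form: [[grip, [dx, dy, dz], yaw], ...]. A call has 1 to 5 rows; each row shifts and turns the commanded pose from where the row before left it, along the tool's axes as they then stand; what a row does not reach is not made up. A row lasts 1/8 s, in which the tool goes at most 62.5 mm and 10.7 degrees, less where a joint would pass 70% of its speed; a pose out of reach is approached as far as the arm can. A call is refused whole if a number of a shift passes 62.5 or a number of a turn 0.188, either way. A call with a gripper value outside its range is refused whole. The fingers move at their own pace and stop on an object; "grip_force" is the grip in N (left out, the last holds). Time passes only in rows, so rows that do not move let the fingers close. It gives the time, the measured TCP pose, the force and the opening at its end, in the units of the state.
- robot.read_state(): the state, without advancing time (a new reading comes with each control period).
- viewer.read_camera(name): name is "scene" or "top" or "wrist"; returns the picture (400x640x3 uint8, blue, green, red); there is no depth.
- viewer.get_calibration(name): a dict with "fx", "fy", "cx", "cy" (pixels), "R" (3x3) and "t" (3): a world point X has camera coordinates R X + t. Camera axes: x right, y down, z forward; pixel columns grow to the right and rows downward; lengths in m; the calibration is good to about 2 mm. A picture is of the moment at which its call begins: read the wrist's pose just before it. get_calibration takes no time and is no camera call; for the wrist camera it gives the pose at the moment of the call.
- order.close_job(): hands the job in, once; it reports no verdict.
The state is a dict: "t": time; "q": joint angles; "dq": joint speeds; "joint_torque": joint torques, N m; "tool_pos": TCP position; "orientation": TCP orientation; "force": force on the tool from outside, world axes, zero at the start; "wrist_torque": the same for the moment, N m; "opening": finger opening in m.
Only numpy, scipy, OpenCV 4.12 (cv2) and the standard library are available. Lean on these libraries where they do the work, as an engineer would, in place of code of your own. Each camera call takes 0.05 s, during which the arm holds its last target. There are 200 camera calls.

## Working session

There is one attempt and no reset: what is moved stays moved. The work goes in short steps, Python scripts to look and compute and a tool call to move; the robot and the scene stay as the last step left them, time stands still between calls to the robot, and variables do not carry over. Pictures are saved under pics/ and viewed, about 8 in all and at most 12, crops included, and the job is handed in when it is done.

Besides the shell and the picture viewer there is one more tool, called after "Call:" as name([rows], argument=value, ...), one row to a line, values as JSON. apply_moves: Moves the arm, as the interface text tells. Its arguments: {"type":"object","properties":{"deltas":{"type":"array"},"grip_force":{"type":"number"}},"required":["deltas"]}

```bash
mkdir -p pics && ls && python3 - <<'E'
from plant import robot, viewer
import cv2
s=robot.read_state();print(s['t'],s['tool_pos'],s['orientation'],s['opening'])
for n in('scene','top'):
    c=viewer.get_calibration(n);print(n,c)
    cv2.imwrite(f'pics/{n}0.png',viewer.read_camera(n))
E
```

```text
pics
0.0 [0.26932829 0.53589439 0.40368254] [-7.24900787e-01 -3.05621271e+00  2.74696254e-03] 0.09323916307163384
scene {'fx': 421.69040291083104, 'fy': 421.69040291083104, 'cx': 321.5472861112787, 'cy': 200.7016243307594, 'R': array([[-0.87948776,  0.47591931, -0.00144265],
       [ 0.38635877,  0.71220539, -0.58608052],
       [-0.27789957, -0.51600803, -0.81025153]]), 't': array([ 0.44009394, -0.15842502,  1.12363442])}
top {'fx': 437.3774690925025, 'fy': 437.3774690925025, 'cx': 319.782259901735, 'cy': 203.42139504410608, 'R': array([[-0.01046639, -0.99993208,  0.00512766],
       [-0.99859378,  0.01018559, -0.05202615],
       [ 0.05197039, -0.00566497, -0.99863256]]), 't': array([0.0464259 , 0.55168168, 0.86701842])}
```

View pics/scene0.png

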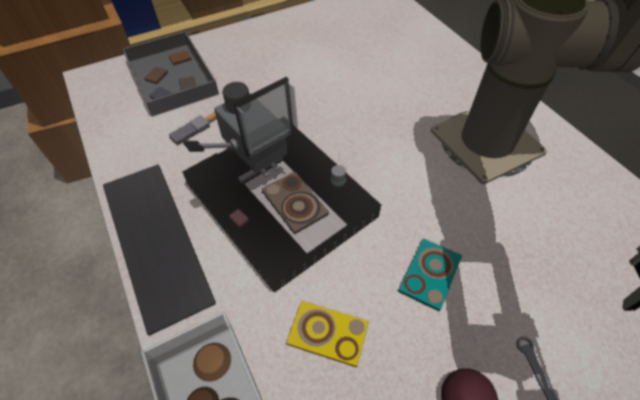

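View pics/top0.png

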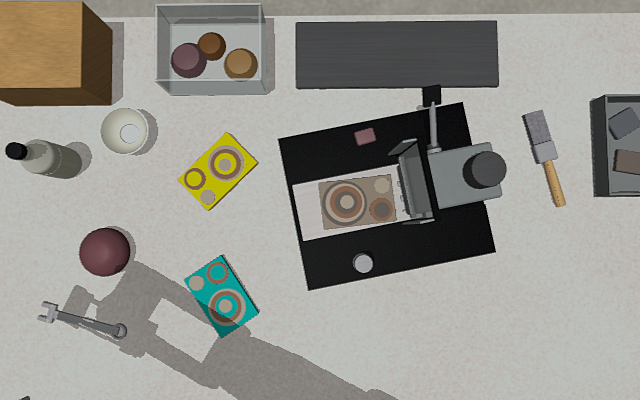

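The top view shows the black bed with corners near (278,138), (463,102), (495,252) and (309,290). The grey-brown ringed slab is at about (319-395, 175-229), the pink offcut at (365,136), the jar at (363,263), the lever pad at (432,95), and the hood is up at about (415,180). The yellow (218,171) and teal (222,296) slabs are look-alikes on the table. The slab meant is the grey-brown one on the bed. Next I'll measure it and confirm with a crop.

```bash
cat > h.py <<'E'
import numpy as np, cv2
from plant import robot, viewer
def ray(c,uv,z):
    d=np.array([(uv[0]-c['cx'])/c['fx'],(uv[1]-c['cy'])/c['fy'],1.]);R=c['R'];o=-R.T@c['t'];w=R.T@d
    return o+w*(z-o[2])/w[2]
def proj(c,X):
    p=c['R']@np.asarray(X)+c['t'];return np.array([c['fx']*p[0]/p[2]+c['cx'],c['fy']*p[1]/p[2]+c['cy']])
def tri(cs,uvs):
    A=[];b=[]
    for c,uv in zip(cs,uvs):
        for k,(f,cc) in enumerate((('fx','cx'),('fy','cy'))):
            m=(uv[k]-c[cc])/c[f];A.append(c['R'][k]-m*c['R'][2]);b.append(m*c['t'][2]-c['t'][k])
    return np.linalg.lstsq(np.array(A),np.array(b),rcond=None)[0]
E
python3 - <<'E'
from h import *
c=viewer.get_calibration('top');im=cv2.imread('pics/top0.png')
g=cv2.cvtColor(im,cv2.COLOR_BGR2GRAY)
px=np.float32([[278,138],[463,102],[495,252],[309,290]]).reshape(-1,1,2)
px=cv2.cornerSubPix(g,px,(5,5),(-1,-1),(3,50,.01)).reshape(-1,2)
W=np.array([ray(c,p,.05)[:2] for p in px]);D=np.array([[-.2,.15],[.17,.15],[.17,-.15],[-.2,-.15]])
a=W-W.mean(0);b=D-D.mean(0)
th=np.arctan2((b[:,0]*a[:,1]-b[:,1]*a[:,0]).sum(),(a*b).sum());R=np.array([[np.cos(th),-np.sin(th)],[np.sin(th),np.cos(th)]])
o=W.mean(0)-R@D.mean(0)
print(px,th,o,(W-(D@R.T+o))*1e3)
np.savez('drill.npz',R=R,o=o,th=th)
d=lambda uv,z:(R.T@(ray(c,uv,z)[:2]-o)*1e3).round(1)
for n,uv,z in(('sl',(319,182),.064),('sl',(391,174),.064),('sl',(397,221),.064),('sl',(322,229),.064),('jar cap',(363,263),.092),('offc',(365,136),.064),('pad',(432,95),.22),('hoodL',(399,141),.25)):print(n,d(uv,z))
cr=cv2.resize(im[80:300,270:510],None,fx=3.2,fy=2.7) 
cr=cv2.resize(im[80:300,270:510],None,fx=2.7,fy=2.7,interpolation=cv2.INTER_CUBIC);cv2.imwrite('pics/crop1.png',cr)
E
```

```text
[[277.429   138.51645]
 [462.0765  101.40969]
 [495.53445 251.50067]
 [307.82498 290.36737]] -1.3800646002866959 [ 0.56868322 -0.10198922] [[-0.39524741 -0.75692993]
 [-0.55201401  0.40027501]
 [ 0.46836917  0.76262062]
 [ 0.47889225 -0.4059657 ]]
sl [-137.3   48.7]
sl [ 0.4 36.3]
sl [ -7.  -53.7]
sl [-149.6  -40.1]
jar cap [ -88.9 -115.5]
offc [-33.2 117.8]
pad [ 59.7 132. ]
hoodL [-12.8  66.6]
```

View pics/crop1.png

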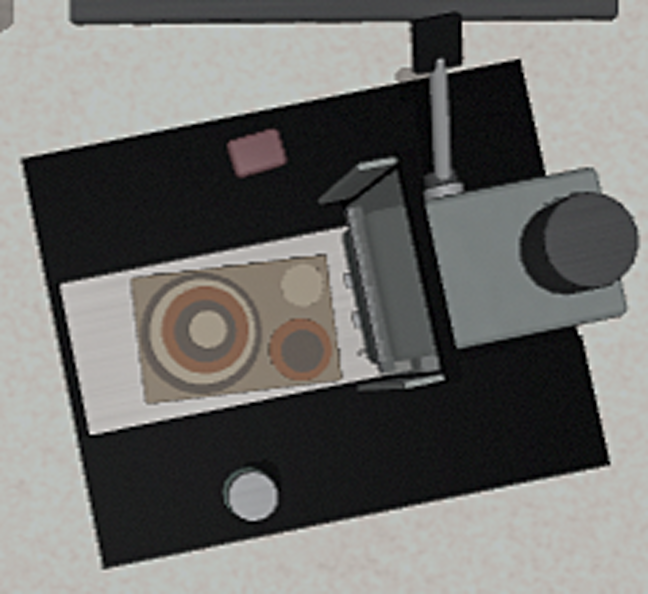

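The crop confirms the slab: grey-brown and ringed, on the white strip, with corners at crop (131,280), (327,254), (341,381) and (147,404). It is yawed about -5° and its front middle is near drill (-142, 4) mm. Next I'll triangulate the hood edge and the lever pad, and work out the approach.

```bash
python3 - <<'E'
from h import *
T=viewer.get_calibration('top');S=viewer.get_calibration('scene')
z=np.load('drill.npz');R,o=z['R'],z['o']
def D(X):return np.r_[R.T@(X[:2]-o),X[2]]*1e3
f=lambda x,y:(270+x/2.7,80+y/2.7)
for n,a,b in(('hood+y',f(397,165),(240,103)),('hood-y',f(440,372),(288,80)),('pad',f(437,42),(193,146))):
    X=tri([T,S],[a,b]);print(n,D(X).round(0),proj(T,X)-a,proj(S,X)-b)
for n,p in(('sl',(131,280)),('',(327,254)),('',(341,381)),('',(147,404))):print(D(ray(T,f(*p),.064)).round(1))
W=lambda x,y:(R@np.array([x,y])/1e3+o)
print('pre',W(-185,0),'end',W(-97.5,0))
im=cv2.imread('pics/scene0.png')[70:260,160:400];cv2.imwrite('pics/crop2.png',cv2.resize(im,None,fx=3,fy=3,interpolation=cv2.INTER_CUBIC))
E
```

```text
hood+y [ -6.  50. 322.] [-0.38809657  0.7573932 ] [-0.63656019 -0.10012802]
hood-y [ -7. -54. 320.] [-0.50848401  0.93614654] [-0.75681792 -0.07180331]
pad [ 62. 133. 214.] [ 0.08967722 -0.18581766] [0.16403851 0.03333098]
[-138.9   45.7   64. ]
[ 0.6 36.1 64. ]
[ -8.4 -53.6  64. ]
[-145.3  -42.2   64. ]
pre [0.5336114  0.07965595] end [ 0.55019942 -0.00625731]
```

View pics/crop2.png

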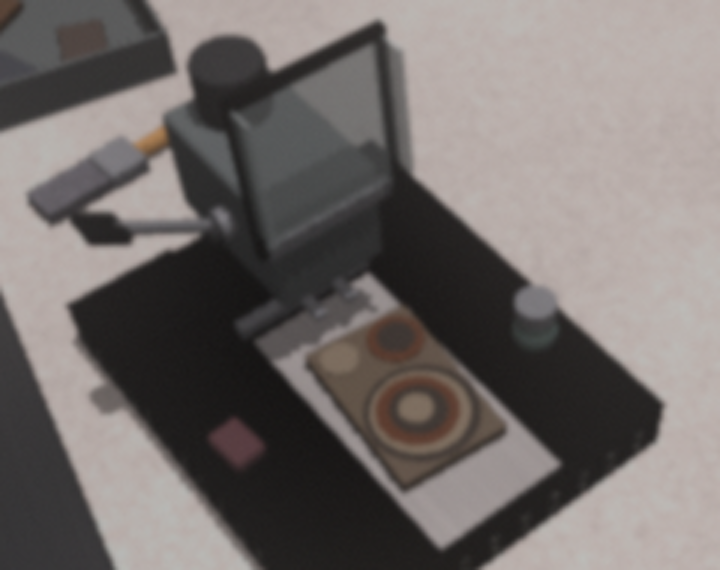

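Call:
apply_moves([
  [40,[0,0,0],0.183],
  [40,[0,0,0],0.183],
  [40,[0,0,0],0.183],
  [40,[0,0,0],0.183],
  [40,[0,0,0],0.183],
])

```text
t: 0.72
tool_pos: [0.2694, 0.536, 0.4041]
orientation: [2.008, 2.416, -0.002]
force: [1.0, -0.2, -0.1]
opening: 0.0474
```

Call:
apply_moves([
  [40,[-49,17,5],0],
  [40,[-49,17,5],0],
  [40,[-49,17,5],0],
  [40,[-49,17,5],0],
  [40,[-49,17,5],0],
])

```text
t: 1.35
tool_pos: [0.3996, 0.31, 0.3792]
orientation: [-2.0, -2.422, 0.001]
force: [1.5, 0.3, 1.1]
opening: 0.0398
```

Call:
apply_moves([
  [40,[-49,17,5],0],
  [40,[-49,17,5],0],
  [40,[-49,17,5],0],
  [40,[-49,17,5],0],
  [40,[0,0,0],0],
])

```text
t: 1.98
tool_pos: [0.5039, 0.129, 0.3588]
orientation: [-2.006, -2.417, 0.003]
force: [-0.5, 0.1, -0.2]
opening: 0.0401
```

```bash
cat >> h.py <<'E'
from scipy.spatial.transform import Rotation as Ro
_z=np.load('drill.npz');DR,DO=_z['R'],_z['o']
def D(X):X=np.asarray(X);return np.r_[DR.T@(X[:2]-DO),X[2]]*1e3
def tip():
    s=robot.read_state();M=Ro.from_rotvec(s['orientation']).as_matrix()
    h=np.arctan2(M[1,1],M[0,1])-(float(_z['th'])+np.pi/2)
    print('t',round(s['t'],2),'tip drill mm',D(s['tool_pos']+.186*M[:,2]).round(1),'yaw err',round(h,3),'F drill',(DR.T@s['force'][:2]).round(1),round(s['force'][2],1))
E
python3 -c "
from h import *
tip()"
```

```text
t 1.98 tip drill mm [-238.9  -20.1  172.8] yaw err -0.005 F drill [-0.2 -0.5] -0.2
```

Call:
apply_moves([
  [40,[-30,9,0],0],
  [40,[-30,8,20],0.003],
  [40,[0,0,45],0],
  [40,[0,0,45],0],
  [40,[0,0,0],0],
])

```text
t: 2.6
tool_pos: [0.5285, 0.0769, 0.2456]
orientation: [-1.999, -2.415, 0.009]
force: [-0.3, 0.8, 0.2]
opening: 0.0401
```

```bash
python3 -c "
from h import *
tip()
cv2.imwrite('pics/t1.png',cv2.resize(viewer.read_camera('top')[80:300,270:510],None,fx=2.7,fy=2.7))"
```

```text
t 2.6 tip drill mm [-183.5   -7.2   59.6] yaw err -0.003 F drill [-0.9 -0.1] 0.2
```

View pics/t1.png

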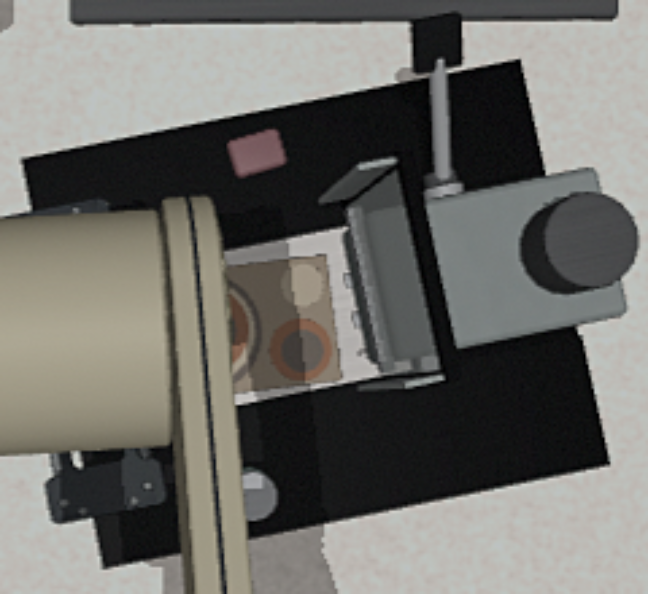

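Top view: the tool stands behind the slab front, clear of the jar (crop 255,495) and the offcut. The beige wrist reaches toward the hood (crop x≈235), so I'll check its clearance to the hood from the scene camera before pushing.

```bash
python3 -c "
from h import *
T=viewer.get_calibration('top');S=viewer.get_calibration('scene')
cv2.imwrite('pics/s1.png',cv2.resize(viewer.read_camera('scene')[0:270,130:490],None,fx=2.2,fy=2.2))
W=lambda x,y,z:np.r_[DR@np.array([x,y])/1e3+DO,z/1e3]
for z in(246,321,400,450):
  for x in (-183,-130,-100,-7):
    print(z,x,((proj(T,W(x,-7,z))-[270,80])*2.7).round(0),((proj(S,W(x,-7,z))-[130,0])*2.2).round(0))
"
```

```text
246 -183 [ 72. 357.] [437. 386.]
246 -130 [167. 338.] [396. 347.]
246 -100 [220. 327.] [373. 326.]
246 -7 [385. 294.] [309. 266.]
321 -183 [ 65. 353.] [438. 320.]
321 -130 [172. 331.] [393. 281.]
321 -100 [232. 319.] [369. 259.]
321 -7 [419. 281.] [300. 198.]
400 -183 [ 55. 346.] [440. 238.]
400 -130 [179. 321.] [390. 197.]
400 -100 [249. 306.] [364. 176.]
400 -7 [465. 262.] [289. 114.]
450 -183 [ 46. 340.] [441. 176.]
450 -130 [184. 312.] [388. 135.]
450 -100 [262. 296.] [360. 113.]
450 -7 [502. 248.] [280.  52.]
```

View pics/s1.png

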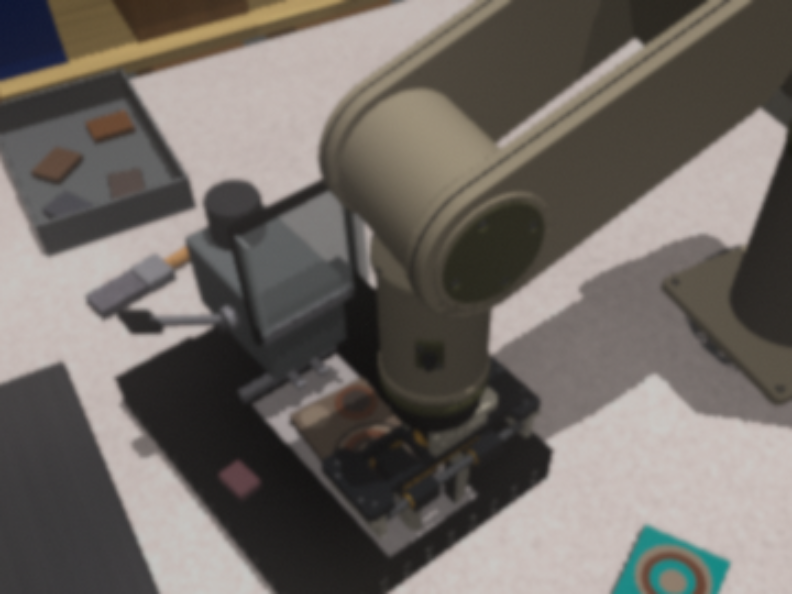

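The scene view shows the wrist cylinder well above the hood edge (bottom near z 370 mm against 325 mm), about 70 mm along drill x from the tool axis, so there is room to push. Next I'll lower slightly and push in small steps.

Call:
apply_moves([
  [40,[0,4,3],0],
  [40,[-10,0,0],0],
  [40,[-8,0,0],0],
  [40,[-8,0,0],0],
  [40,[-8,0,0],0],
])

```text
t: 3.32
tool_pos: [0.5413, 0.0432, 0.247]
orientation: [-2.004, -2.418, -0.001]
force: [-1.0, 3.6, 2.9]
opening: 0.0402
```

Call:
apply_moves([
  [40,[-8,0,0],0],
  [40,[-8,0,0],0],
  [40,[-8,0,0],0],
  [40,[-8,0,0],0],
  [40,[0,0,0],0],
])

```text
t: 3.95
tool_pos: [0.5473, 0.0112, 0.2466]
orientation: [2.005, 2.418, -0.001]
force: [1.0, 1.2, 0.0]
opening: 0.0401
```

```bash
python3 -c "
from h import *
tip();tip()
cv2.imwrite('pics/s2.png',cv2.resize(viewer.read_camera('scene')[80:260,180:400],None,fx=3,fy=3))
tip()"
```

```text
t 3.95 tip drill mm [-115.     0.5   60.6] yaw err -0.004 F drill [-0.9  1.2] 0.0
t 3.95 tip drill mm [-115.     0.5   60.6] yaw err -0.004 F drill [-0.9  1.2] 0.0
t 4.0 tip drill mm [-115.3    0.4   60.5] yaw err -0.004 F drill [-0.  -0.1] -0.3
```

Call:
apply_moves([
  [40,[0,0,4],0],
  [40,[-6,0,0],0],
  [40,[-5,0,0],0],
  [40,[0,0,0],0],
])

```text
t: 4.5
tool_pos: [0.5494, 0.0008, 0.2427]
orientation: [2.005, 2.418, -0.0]
force: [-0.2, 0.4, 0.4]
opening: 0.04
```

```bash
python3 -c "
from h import *
tip()
cv2.imwrite('pics/s3.png',cv2.resize(viewer.read_camera('scene')[80:260,180:400],None,fx=3,fy=3))"
```

```text
t 4.5 tip drill mm [-104.5    0.5   56.7] yaw err -0.004 F drill [-0.4 -0.1] 0.4
```

View pics/s3.png

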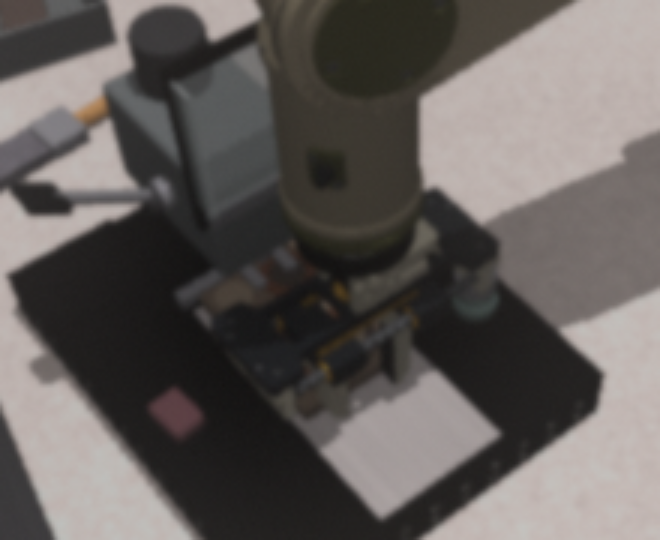

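The slab has moved under the head, its front now at the fingers, and the jar and offcut are undisturbed. I'll push on in fine steps until the force rises.

Call:
apply_moves([
  [40,[-3,0,0],0],
  [40,[-2,0,0],0],
  [40,[-1,0,0],0],
  [40,[-1,0,0],0],
  [40,[0,0,0],0],
])

```text
t: 5.18
tool_pos: [0.5504, -0.0039, 0.2429]
orientation: [-2.002, -2.417, -0.004]
force: [-3.2, 12.4, 3.5]
opening: 0.0402
```

Call:
apply_moves([
  [40,[-1,0,0],0],
  [40,[-1,0,0],0],
  [40,[-1,0,0],0],
  [40,[0,0,0],0],
])

```text
t: 5.68
tool_pos: [0.5506, -0.0049, 0.2429]
orientation: [-1.999, -2.415, -0.007]
force: [-6.1, 25.0, 7.1]
opening: 0.0403
```

```bash
python3 -c "
from h import *
tip()"
```

```text
t 5.67 tip drill mm [-100.2    0.5   56.9] yaw err -0.003 F drill [-25.7  -1.3] 7.1
```

The slab is stopped firmly, with 25 N on both fingers at tip x -100. Next I'll retract, rise and look.

Call:
apply_moves([
  [40,[10,0,0],0],
  [40,[35,0,0],0],
  [40,[35,0,-50],0],
  [20,[0,0,-60],0],
  [0,[0,0,-60],0],
])

```text
t: 6.3
tool_pos: [0.5359, 0.0704, 0.4145]
orientation: [2.003, 2.419, -0.001]
force: [0.2, 0.2, 0.4]
opening: 0.0245
```

Call:
apply_moves([
  [0,[0,0,-30],0],
  [0,[0,0,0],0],
])

```text
t: 6.55
tool_pos: [0.5369, 0.0699, 0.4464]
orientation: [2.001, 2.415, 0.006]
force: [0.3, -0.6, 0.2]
opening: 0.0048
```

```bash
python3 -c "
from h import *
tip()
import json
c=viewer.get_calibration('wrist');w=viewer.read_camera('wrist');np.savez('wc.npz',**c)
t=viewer.read_camera('top')[80:300,270:510];s=viewer.read_camera('scene')[80:260,180:400]
cv2.imwrite('pics/w.png',w)
a=cv2.resize(w,(640,400))
b=np.hstack([cv2.resize(t,(218,200)),cv2.resize(s,(244,200))]);b=cv2.copyMakeBorder(b,0,0,0,640-b.shape[1],cv2.BORDER_CONSTANT)
cv2.imwrite('pics/m1.png',np.vstack([a,b]))"
```

```text
t 6.55 tip drill mm [-174.5    2.6  260.4] yaw err -0.004 F drill [0.6 0.1] 0.2
```

View pics/m1.png

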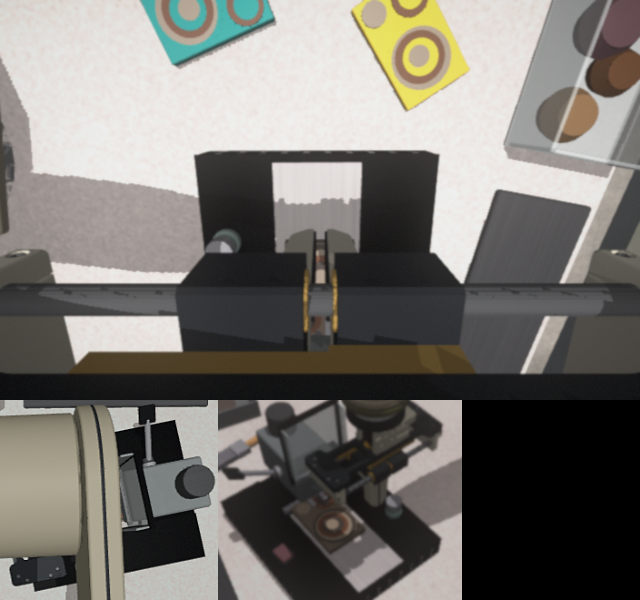

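The wrist camera's view of the slab is blocked by the gripper. The scene inset (bottom middle) shows the slab under the head with its front corners visible, so I'll measure those in an enlarged crop.

```bash
python3 -c "
from h import *
s=viewer.read_camera('scene');cv2.imwrite('pics/sfull.png',s)
cv2.imwrite('pics/s4.png',cv2.resize(s[155:245,235:345],None,fx=6,fy=6,interpolation=cv2.INTER_CUBIC))"
```

```text
(no output)
```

View pics/s4.png

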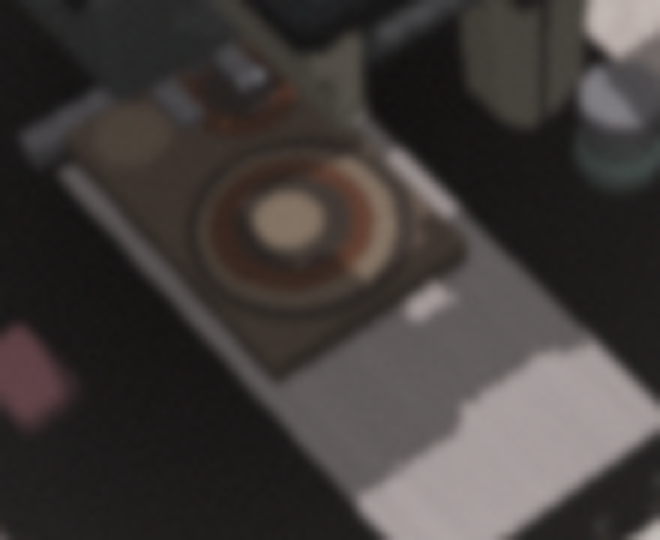

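```bash
python3 -c "
from h import *
S=viewer.get_calibration('scene')
for p,z in (((277,366),64),((463,244),64),((280,380),50),((463,262),50),((62,160),50),((66,152),64)):
  print(p,D(ray(S,(235+p[0]/6,155+p[1]/6),z/1e3)).round(1))
"
```

```text
(277, 366) [-91.9  47.1  64. ]
(463, 244) [-91.7 -38.4  64. ]
(280, 380) [-89.3  45.2  50. ]
(463, 262) [-90.  -39.4  50. ]
(62, 160) [46.9 50.1 50. ]
(66, 152) [38.6 51.3 64. ]
```

Call:
apply_moves([
  [0,[0,55,0],0],
  [0,[0,55,0],0],
  [0,[0,55,0],0],
  [0,[-58,2,0],0],
  [0,[-58,0,0],0],
])

```text
t: 7.38
tool_pos: [0.7227, -0.0133, 0.4383]
orientation: [-1.999, -2.418, 0.005]
force: [-0.1, 0.8, 0.4]
opening: 0.0003
```

```bash
python3 -c "
from h import *
tip()"
```

```text
t 7.38 tip drill mm [-58.1 167.  252.3] yaw err -0.002 F drill [-0.8  0.1] 0.4
```

The slab front lies at x≈-90 mm, square and centred to about 3 mm, so it is home. Next, the lever.

Call:
apply_moves([
  [0,[-59,0,0],0],
  [0,[-59,0,0],0],
  [0,[0,-12,0],0],
  [0,[0,-12,0],0],
  [0,[0,0,0],0],
])

```text
t: 8.0
tool_pos: [0.7198, -0.1338, 0.4406]
orientation: [-2.004, -2.416, 0.002]
force: [0.2, 0.7, 0.6]
opening: 0.0005
```

```bash
python3 -c "
from h import *
tip()"
```

```text
t 8.0 tip drill mm [ 59.7 141.8 254.6] yaw err -0.005 F drill [-0.7  0.3] 0.6
```

Call:
apply_moves([
  [0,[0,2,20],0],
  [0,[0,0,15],0],
  [0,[0,0,12],0],
  [0,[0,0,12],0],
  [0,[0,0,12],0],
])

```text
t: 8.62
tool_pos: [0.7223, -0.1326, 0.3703]
orientation: [-2.003, -2.419, 0.0]
force: [1.8, 1.0, 3.3]
opening: 0.0005
```

Call:
apply_moves([
  [0,[0,0,10],0],
  [0,[0,0,10],0],
  [0,[0,0,6],0],
  [0,[0,0,5],0],
  [0,[0,0,0],0],
])

```text
t: 9.25
tool_pos: [0.7219, -0.133, 0.3398]
orientation: [-2.004, -2.418, 0.001]
force: [0.2, -0.5, 0.6]
opening: 0.0007
```

```bash
python3 -c "
from h import *
tip()"
```

```text
t 9.25 tip drill mm [ 59.4 144.3 153.8] yaw err -0.004 F drill [0.6 0.1] 0.6
```

Call:
apply_moves([
  [0,[0,0,4],0],
  [0,[0,0,3],0],
  [0,[0,0,2],0],
  [0,[0,0,1],0],
  [0,[0,0,0],0],
])

```text
t: 9.88
tool_pos: [0.7223, -0.133, 0.3309]
orientation: [2.004, 2.419, 0.0]
force: [-0.2, -0.2, 3.6]
opening: 0.0007
```

Call:
apply_moves([
  [0,[0,0,1],0],
  [0,[0,0,1],0],
  [0,[0,0,1],0],
  [0,[0,0,0],0],
])

```text
t: 10.38
tool_pos: [0.7223, -0.1329, 0.3278]
orientation: [2.004, 2.419, 0.0]
force: [-2.4, -0.7, 4.5]
opening: 0.0007
```

```bash
python3 -c "
from h import *
tip()"
```

```text
t 10.38 tip drill mm [ 59.5 144.9 141.8] yaw err -0.004 F drill [ 0.3 -2.5] 4.5
```

Call:
apply_moves([
  [0,[0,0,1],0],
  [0,[0,0,1],0],
  [0,[0,0,1],0],
  [0,[0,0,1],0],
  [0,[0,0,0],0],
])

```text
t: 11.0
tool_pos: [0.7224, -0.1328, 0.3246]
orientation: [2.004, 2.418, 0.001]
force: [-1.7, -0.7, 7.4]
opening: 0.0004
```

Call:
apply_moves([
  [0,[0,0,1],0],
  [0,[0,0,1],0],
  [0,[0,0,0],0],
])

```text
t: 11.38
tool_pos: [0.7227, -0.1328, 0.3242]
orientation: [2.003, 2.417, 0.002]
force: [-3.8, 1.2, 13.6]
opening: 0.0007
```

```bash
python3 -c "
from h import *
tip()"
```

```text
t 11.38 tip drill mm [ 59.6 145.9 138.2] yaw err -0.004 F drill [-1.9 -3.5] 13.6
```

Call:
apply_moves([
  [0,[0,0,1.5],0],
  [0,[0,0,1.5],0],
  [0,[0,0,0],0],
  [0,[0,0,0],0],
])

```text
t: 11.88
tool_pos: [0.7231, -0.1328, 0.3236]
orientation: [2.001, 2.416, 0.004]
force: [-6.2, 1.4, 22.5]
opening: 0.0006
```

```bash
python3 -c "
from h import *
tip()"
```

```text
t 11.88 tip drill mm [ 59.9 146.8 137.6] yaw err -0.003 F drill [-2.5 -5.8] 22.5
```

The lever is on its end stop (force rising to 22 N at pad height 138 mm). Next I'll rise and go behind the hood.

Call:
apply_moves([
  [0,[0,0,-20],0],
  [0,[0,5,-45],0],
  [0,[0,0,-45],0],
  [0,[0,0,-45],0],
  [0,[0,0,0],0],
])

```text
t: 12.5
tool_pos: [0.7275, -0.1319, 0.4798]
orientation: [1.999, 2.413, 0.006]
force: [0.3, -0.8, 1.0]
opening: 0.0003
```

```bash
python3 -c "
from h import *
tip()
t=viewer.read_camera('top')[80:300,270:510];s=viewer.read_camera('scene')[80:260,160:380]
cv2.imwrite('pics/m2.png',np.hstack([cv2.resize(t,None,fx=1.6,fy=1.6),cv2.resize(s,(410,352))]))"
```

```text
t 12.5 tip drill mm [ 60.1 151.8 293.8] yaw err -0.003 F drill [0.8 0.1] 1.0
```

View pics/m2.png

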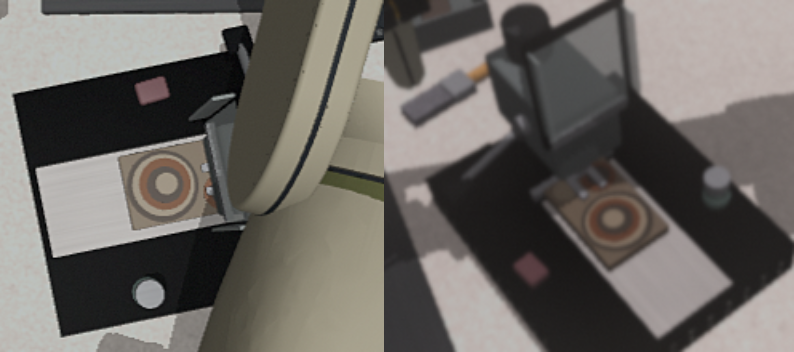

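The lever now slopes down to the bed, the foot sits on the slab, the slab is square at the stop, the hood is still up, and the jar and offcut are in place. Next I'll move behind the hood, at x 35, y 0.

Call:
apply_moves([
  [0,[12,-50,0],0],
  [0,[12,-50,0],0],
  [0,[0,-50,0],0],
  [0,[0,0,0],0],
  [0,[0,0,0],0],
])

```text
t: 13.22
tool_pos: [0.5753, -0.1362, 0.4724]
orientation: [-2.004, -2.418, 0.001]
force: [0.9, 0.0, 0.5]
opening: -0.0001
```

```bash
python3 -c "
from h import *
tip()"
```

```text
t 13.22 tip drill mm [ 34.7  -0.3 286.4] yaw err -0.004 F drill [0.2 0.9] 0.5
```

Call:
apply_moves([
  [0,[22,0,0],0],
  [0,[18,0,0],0],
  [0,[16,0,0],0],
  [0,[16,0,0],0],
  [0,[14,0,0],0],
])

```text
t: 13.85
tool_pos: [0.5592, -0.0505, 0.4739]
orientation: [2.004, 2.419, 0.0]
force: [0.9, -1.6, -0.4]
opening: 0.0004
```

```bash
python3 -c "
from h import *
tip()"
```

```text
t 13.85 tip drill mm [-52.3   0.5 287.9] yaw err -0.003 F drill [1.7 0.6] -0.4
```

Call:
apply_moves([
  [0,[13,0,12],0],
  [0,[13,0,13],0],
  [0,[10,0,13],0],
  [0,[7,0,17],0],
  [0,[5,0,17],0],
])

```text
t: 14.48
tool_pos: [0.5501, -0.0041, 0.4001]
orientation: [-2.004, -2.419, 0.0]
force: [0.3, 0.4, 1.3]
opening: 0.0004
```

Call:
apply_moves([
  [0,[4,0,17],0],
  [0,[3,0,16],0],
  [0,[2,0,16],0],
  [0,[-4,0,10],0],
  [0,[0,0,0],0],
])

```text
t: 15.1
tool_pos: [0.5492, -0.0, 0.3415]
orientation: [-2.004, -2.418, 0.002]
force: [0.1, 0.1, -0.4]
opening: 0.0009
```

```bash
python3 -c "
from h import *
tip()"
```

```text
t 15.1 tip drill mm [-103.9   -0.2  155.5] yaw err -0.004 F drill [-0.   0.1] -0.4
```

Call:
apply_moves([
  [0,[-2,0,6],0],
  [0,[0,0,5],0],
  [0,[0,0,3],0],
  [0,[0,0,2],0],
  [0,[0,0,0],0],
])

```text
t: 15.72
tool_pos: [0.5498, -0.0016, 0.3266]
orientation: [-2.004, -2.419, 0.0]
force: [0.1, 0.2, 0.3]
opening: 0.0002
```

Call:
apply_moves([
  [0,[0,0,2],0],
  [0,[0,0,1],0],
  [0,[0,0,1],0],
  [0,[0,0,0],0],
])

```text
t: 16.23
tool_pos: [0.5498, -0.0016, 0.3226]
orientation: [-2.004, -2.419, 0.0]
force: [1.1, 0.6, 0.7]
opening: 0.0006
```

```bash
python3 -c "
from h import *
tip()"
```

```text
t 16.23 tip drill mm [-102.1    0.5  136.6] yaw err -0.004 F drill [-0.4  1.2] 0.7
```

Call:
apply_moves([
  [0,[0,0,1],0],
  [0,[0,0,1],0],
  [0,[0,0,1],0],
  [0,[0,0,1],0],
  [0,[0,0,0],0],
])

```text
t: 16.85
tool_pos: [0.5498, -0.0016, 0.3186]
orientation: [-2.004, -2.419, 0.0]
force: [0.2, 0.5, 0.5]
opening: 0.0003
```

Call:
apply_moves([
  [0,[0,0,1],0],
  [0,[0,0,1],0],
  [0,[0,0,1],0],
  [0,[0,0,0],0],
])

```text
t: 17.35
tool_pos: [0.55, -0.0017, 0.3167]
orientation: [2.004, 2.419, 0.0]
force: [-3.4, -0.7, 8.5]
opening: 0.0001
```

```bash
python3 -c "
from h import *
tip()"
```

```text
t 17.35 tip drill mm [-101.9    0.8  130.7] yaw err -0.004 F drill [ 0.1 -3.4] 8.5
```

Call:
apply_moves([
  [0,[0,0,1],0],
  [0,[0,0,1],0],
  [0,[0,0,1],0],
  [0,[0,0,0],0],
])

```text
t: 17.85
tool_pos: [0.5501, -0.0018, 0.3161]
orientation: [2.003, 2.418, 0.001]
force: [-11.6, 0.6, 24.8]
opening: 0.0004
```

```bash
python3 -c "
from h import *
tip()"
```

```text
t 17.85 tip drill mm [-101.7    1.   130.1] yaw err -0.004 F drill [ -2.7 -11.3] 24.8
```

The hood is on its end stop: the force rises to 25 N and the tip stays at z 130. Next I'll retreat and look.

Call:
apply_moves([
  [0,[0,0,-15],0],
  [0,[0,0,-50],0],
  [0,[50,0,-30],0],
  [0,[60,0,0],0],
  [0,[60,0,0],0],
])

```text
t: 18.48
tool_pos: [0.5178, 0.1668, 0.4085]
orientation: [2.005, 2.418, 0.002]
force: [0.3, 0.2, -0.7]
opening: 0.0004
```

Call:
apply_moves([
  [0,[60,0,0],0],
  [0,[60,0,0],0],
  [0,[60,0,0],0],
  [0,[0,0,0],0],
])

```text
t: 18.98
tool_pos: [0.4831, 0.3459, 0.4072]
orientation: [-1.997, -2.423, 0.0]
force: [-0.2, -0.5, -0.6]
opening: 0.0004
```

```bash
python3 -c "
from h import *
tip()
t=viewer.read_camera('top')[80:300,270:510];s=viewer.read_camera('scene')[80:260,160:380]
cv2.imwrite('pics/tf.png',t);cv2.imwrite('pics/m3.png',np.hstack([cv2.resize(t,None,fx=1.6,fy=1.6),cv2.resize(s,(410,352))]))"
```

```text
t 18.98 tip drill mm [-456.2    0.7  221.2] yaw err 0.001 F drill [ 0.5 -0.3] -0.6
```

View pics/m3.png

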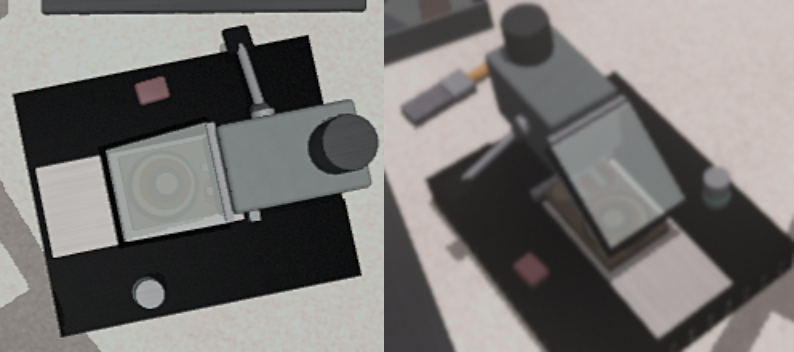

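```bash
python3 -c "
from h import *
T=viewer.get_calibration('top');S=viewer.get_calibration('scene')
X=tri([T,S],[(270+113/1.6,80+195/1.6),(160+264/1.864,80+226/1.956)]);d=D(X);print('hood edge',d.round(0),'slope deg',np.degrees(np.arctan2(195-d[2],-8-d[0])).round(1))
W=lambda x,y,z:np.r_[DR@np.array([x,y])/1e3+DO,z/1e3]
print('pad down expected in crop',(proj(T,W(60,142,138))-[270,80])*1.6,'jar',D(ray(T,(270+149/1.6,80+293/1.6),.092)).round(0),'offcut',D(ray(T,(270+152/1.6,80+90/1.6),.064)).round(0))
"
```

```text
hood edge [-108.    1.  115.] slope deg 38.7
pad down expected in crop [237.9462092   37.57599287] jar [ -89. -116.   92.] offcut [-33. 117.  64.]
```

The hood edge measures about 39° below level, against 35° when closed, which is within the measuring error and matches the hard stop I felt. The lever pad is where a fully lowered pad should be (crop 238,38). The jar and offcut are unmoved.

```bash
python3 -c "
from plant import order
print(order.close_job())"
```

```text
the job is handed in; nothing more can be done
None
```

I pushed the slab home, pressed the lever down, swung the hood closed, and handed the job in at about 19 s of the 69 s allowed. No verdict was reported.

- **Slab:** I pushed it with two spread fingers until the stop held it at about 25 N. After I let go, its front edge measured x ≈ -90 mm, as expected at the stop. It was square to within the measuring error and centred to about 3–4 mm.
- **Lever:** I pressed the pad down until it met its end stop, with 22 N at about 138 mm height. The last top view shows the pad where a fully lowered one should be, and the foot looked down on the slab. I did not measure the clamping force itself.
- **Hood:** I swung it down until it met its end stop at 25 N. The camera gave a slope of about 39° against the nominal 35°. That is 0.07 rad off, within the 0.1 rad limit, and I put it down to my rough estimate of the hinge position.
- **Jar and offcut:** both are within about 1 mm of where they started.
- **Robot:** it was clear of everything at hand-in.

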